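# Roll the sample bar into the V-cradle

## Task

Roll the aluminium bar across the bench with your fingertips, up the low ramp and over the ridge into the groove of the V-cradle, then push it lengthwise along the groove until its end rests against the stop plate. Roll it at a steady, slow pace; do not pick it up at any time, and leave the other things on the bench where they are. Finish with the bar lying at rest in the groove against the stop, and your fingers off it.

Things in the scene. Friction and masses are not known exactly. Their poses are not given: they have to be found in the camera images.
- bar: Plain aluminium round bar, 44 mm diameter, 120 mm long, about 0.5 kg, flat ends, lying on the bench beside the cradle's ramp, within 10 degrees of the groove's direction. Origin at its centre (22 mm above the bench at the start), x along its axis; y and z turn as it rolls. Polished: friction about 0.35. Pushed at mid-height it rolls; let go at a slow pace it rolls on a centimetre or two.
- cradle: V-cradle of aluminium and steel, fixed to the bench, x = -110 to 95 mm. Origin on the bench surface, z up, x along the groove; the bar comes in from the -y side. From -y to +y (mm): ramp from bench level at y = -76 to 13 high at y = -24, flat ridge 13 high to y = -20, then the V-groove, its far flank climbing to 40 high at y = 33. The groove's -x end is open.
- seat (a point): Where the bar's centre lies when it is in the groove with its end against the stop: cradle x = 20, y = 0, z = 27 mm. Axes as the cradle. Anywhere in the groove the bar's centre has cradle y = 0, z = 27 mm. V: near flank falls at 30 degrees from the ridge to y = -2, far flank climbs at 60 degrees from y = 13. The bar slides along the groove at 2 to 4 N.
- stop (a point): Centre of the stop plate's inner face (facing -x), at cradle x = 80, y = 16, z = 23 mm. The steel stop plate closes the +x end of the groove, 12 mm thick, 60 mm across (y = -14 to 46), 46 mm high. Axes as the cradle.
- case: Bystander: small blue case with metal edges, 90 x 75 x 55 mm high. Origin at the centre of its underside.
- jar: Bystander: amber lidded jar, 50 mm diameter, 70 mm high. Origin at the centre of its underside.
- slug: Bystander: brass slug standing on end, 32 mm diameter, 60 mm high. Origin at the centre of its underside.
- mouse: Bystander: grey computer mouse, 105 x 60 x 31 mm high. Origin at the centre of its underside.
Not all that is in view belongs to the job. Leave any green look-alike of the bar alone.

How it is judged:
By the outcome, as a careful person would: the job done as asked, in the order asked, and still so for the second after the job is handed in, with the robot touching nothing.
It also fails if it takes over 48 s, if anything falls off the work surface, if the arm or the gripper's body presses on something with over 40 N, if the wrist force passes 120 N, or if a joint passes its speed limit or range.

## Robot

A 6-joint arm with a two-finger parallel gripper is mounted at the origin on the work surface. World frame = base frame: x ahead of the robot, y to its left, z up, the work surface at z = 0. Lengths are in mm, angles in rad, forces in N, time in s.
With the tool pointing down it reaches from about 300 to 775 mm from the base axis. Payload 14.6 kg.
Tool frame: the origin (TCP) lies on the centre line of the jaws, within the pads' length; the fingertips stand 19 mm ahead of it and the grasp point (between the pads) is the TCP; x points along the fingers, y is the direction in which the jaws open and shut, and the axes are right-handed (so a half turn about x gives the same grasp; the last joint's range is limited). The gripper opens to 85 mm and grips with 20 to 120 N. Pads are 22 mm wide; open, the fingers measure 114 mm over their backs; the gripper's body (76 mm by 85 mm) begins 54 mm behind the grasp point. The pads swing forward as they close: fully open they stand 13 mm farther back than shut.
Start: joints at [-1.32, 0.3, 1.521, -0, 1.321, -0.067], TCP at [171.856, -522.451, 250.281] pointing down, gripper open.
Joint ranges: [-3.03, 3.03], [-0.79, 2.21], [0.23, 2.52], [-1.04, 4.18], [0, 3.07], [-2.55, 2.55]. Speed limits (rad/s): [2.22, 2.22, 2.57, 3.14, 3.14, 3.14].

## Interface

Orientations are given as a unit quaternion [x, y, z, w].
In Python, from rig import arm gives the robot as it stands. The module is installed in compiled form; this text tells all that it offers.
- The arm moves only by the tool carry_out, never from a script. Its argument "plan" is a list that holds one entry, the list of rows, each a list of 7 numbers: the shift along the tool's x, y, z in mm, then the turn, a rotation vector about the tool's x, y, z in rad, then the opening, from 0 (shut) to 1 (fully open). A call has 1 to 12 rows; each row shifts and turns the commanded pose from where the row before left it, along the tool's axes as they then stand; what a row does not reach is not made up. A row lasts 1/12 s, in which the tool goes at most 41.7 mm and 7.16 degrees, less where a joint would pass 70% of its speed; a pose out of reach is approached as far as the arm can. A call with a gripper value outside its range is refused whole. The fingers move at their own pace and stop on an object; "force" is the grip in N (left out, the last holds). Time passes only in rows, so rows that do not move let the fingers close. It gives the time, the measured TCP pose, the force and the opening at its end, in the units of the state.
- arm.get_obs(): the state, without advancing time (a new reading comes with each control period).
- arm.read_camera(name): name is "side" or "top"; returns a dict with "color" (480x640x3 uint8, blue, green, red), "z_map" (480x640 float32, mm along the optical axis (not along the pixel's ray), 0 where there is no reading), "K" (3x3 intrinsics, pixels), "k1" (the pictures are not rectified: a ray, as slopes to the right and down, at radius r is drawn at 1 + k1 r^2 times it, then the intrinsics apply), "extrinsics" (4x4, takes a point from camera to world coordinates). Camera axes: x right, y down, z forward; pixel columns grow to the right and rows downward; lengths in mm; the calibration is good to about 2 mm. A picture is of the moment at which its call begins.
- arm.finish_job(): hands the job in, once; it reports no verdict.
The state is a dict: "time": time; "joint_positions": joint angles; "qd": joint speeds; "effort": joint torques, N m; "tool_pos": TCP position; "ee_rot": TCP orientation; "wrist_force": force on the tool from outside, world axes, zero at the start; "wrist_torque": the same for the moment, N m; "opening": finger opening in mm.
Only numpy, scipy, OpenCV 4.12 (cv2) and the standard library are available. Lean on these libraries where they do the work, as an engineer would, in place of code of your own. Each camera call takes 0.05 s, during which the arm holds its last target.

## Working session

There is one attempt and no reset: what is moved stays moved. The work goes in short steps, Python scripts to look and compute and a tool call to move; the robot and the scene stay as the last step left them, time stands still between calls to the robot, and variables do not carry over. Pictures are saved under pics/ and viewed, and the job is handed in when it is done.

Besides the shell and the picture viewer there is one more tool, called after "Call:" as name(argument=value, ...) on one line, values as JSON. carry_out: Moves the arm, as the interface text tells. Its arguments: {"type":"object","properties":{"plan":{"type":"array"},"force":{"type":"number"}},"required":["plan"]}

```bash
mkdir -p pics; ls
cat > h.py <<'E'
import numpy as np, cv2
from rig import arm
from scipy.spatial.transform import Rotation as R
def ray(c,u,v):
    K=c["K"];p=np.array([[(u-K[0,2])/K[0,0],(v-K[1,2])/K[1,1]]]).reshape(1,1,2)
    d=cv2.undistortPoints(np.array([[[u,v]]],float),np.array(K,float),np.array([c["k1"],0,0,0],float))[0,0]
    E=np.array(c["extrinsics"]);return E[:3,3],E[:3,:3]@np.array([d[0],d[1],1.])
def onz(c,u,v,z):
    o,d=ray(c,u,v);return o+d*(z-o[2])/d[2]
def dep(c,u,v):
    o,d=ray(c,u,v);return o+d*float(c["z_map"][int(round(v)),int(round(u))])
def proj(c,P):
    E=np.linalg.inv(np.array(c["extrinsics"]));q=E[:3,:3]@np.array(P,float)+E[:3,3];s=q[:2]/q[2];s=s*(1+c["k1"]*(s@s));K=c["K"]
    return K[0,0]*s[0]+K[0,2],K[1,1]*s[1]+K[1,2]
E
python3 - <<'E'
from h import *
for n in ("side","top"):
    c=arm.read_camera(n);cv2.imwrite(f"pics/{n}0.png",c["color"]);np.savez(f"{n}0.npz",**c)
    print(n,c["K"],c["k1"],np.array(c["extrinsics"]).round(3))
print(arm.get_obs())
E
```

```text
pics
side [[448.12052048   0.         315.69386031]
 [  0.         448.12052048 236.06812069]
 [  0.           0.           1.        ]] -0.09248667785912776 [[ 9.99000e-01 -3.50000e-02  4.00000e-02  4.80938e+02]
 [-5.30000e-02 -5.90000e-01  8.06000e-01 -7.62704e+02]
 [-5.00000e-03 -8.07000e-01 -5.91000e-01  6.42024e+02]
 [ 0.00000e+00  0.00000e+00  0.00000e+00  1.00000e+00]]
top [[443.38807012   0.         317.24622666]
 [  0.         443.38807012 237.95757884]
 [  0.           0.           1.        ]] -0.02206355720113137 [[ 2.000000e-03 -9.960000e-01  8.400000e-02  4.511770e+02]
 [-1.000000e+00 -4.000000e-03 -3.100000e-02  5.103000e+01]
 [ 3.100000e-02 -8.400000e-02 -9.960000e-01  1.061028e+03]
 [ 0.000000e+00  0.000000e+00  0.000000e+00  1.000000e+00]]
{'time': 0.1, 'joint_positions': array([-1.31964415e+00,  3.00443552e-01,  1.52155169e+00,  6.30625452e-05,
        1.32069590e+00, -6.65980601e-02]), 'qd': array([ 0.00074183, -0.00270132, -0.0010197 , -0.00019168, -0.00074801,
       -0.00124902]), 'effort': array([ 4.68915423e-04, -5.44376385e+01, -3.62370050e+01, -7.20409162e-05,
        2.98758576e-03, -1.51312946e-05]), 'tool_pos': array([ 171.79836333, -522.27027933,  249.74884587]), 'ee_rot': array([-0.69818788, -0.1122529 ,  0.69821644, -0.11147547]), 'wrist_force': array([-0.10911319,  0.25830534,  0.3772288 ]), 'wrist_torque': array([ 0.01700879,  0.00792437, -0.0186442 ]), 'opening': 85.32899276616648}
```

View pics/side0.png

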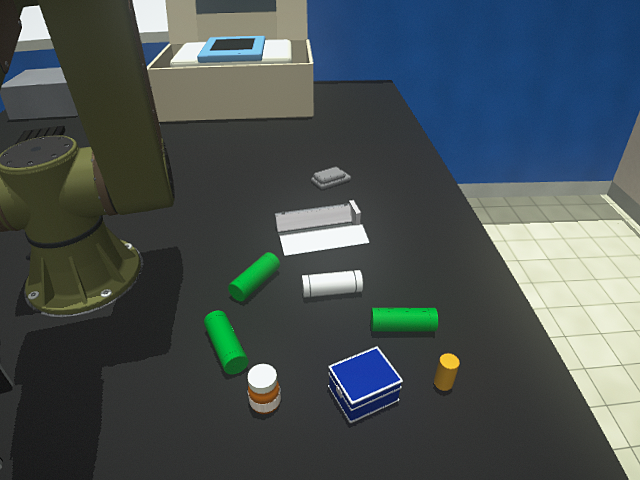

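View pics/top0.png

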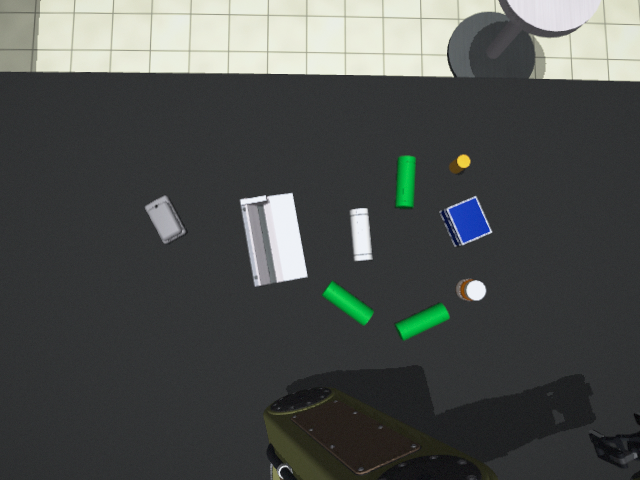

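The three green cylinders are look-alikes: top (405,182), (348,303) and (423,321). The silvery one at top (361,234), side (332,284), lies beside the ramp and roughly parallel to the groove, so it fits the bar. I'll confirm that in a crop and measure.

Run:
```python
from h import *
L=lambda n:{k:v for k,v in np.load(f"{n}0.npz").items()}
s,t=L("side"),L("top")
a=cv2.resize(t["color"][180:300,225:385],None,fx=5,fy=5,interpolation=cv2.INTER_CUBIC)
b=cv2.resize(s["color"][190:310,260:420],None,fx=5,fy=5,interpolation=cv2.INTER_CUBIC)
cv2.imwrite("pics/tc.png",a);cv2.imwrite("pics/sc.png",b)
for n,c,(x0,y0,x1,y1) in (("top",t,(335,195,385,275)),("side",s,(290,262,375,305))):
    g=c["color"].max(2);m=np.zeros_like(g);m[y0:y1,x0:x1]=(g[y0:y1,x0:x1]>90)&(np.ptp(c["color"],2)[y0:y1,x0:x1]<40)
    cn=max(cv2.findContours(m,cv2.RETR_EXTERNAL,cv2.CHAIN_APPROX_NONE)[0],key=cv2.contourArea)
    r=cv2.minAreaRect(cn);print(n,r,cv2.boxPoints(r).round(1).tolist())
    ys,xs=np.nonzero(m);P=np.array([dep(c,x,y) for x,y in zip(xs,ys)])
    top=P[P[:,2]>np.percentile(P[:,2],70)];print("zmax",np.percentile(P[:,2],[50,90,99]),"xy range",np.percentile(P,[1,50,99],axis=0).round(1).tolist())
    cen=np.array(r[0]);print("center on z=22/44",onz(c,*cen,22),onz(c,*cen,44))
```

```text
top ((360.5860595703125, 233.94668579101562), (52.69180679321289, 18.740901947021484), 84.80557250976562) [[348.8999938964844, 208.60000610351562], [367.5, 206.89999389648438], [372.29998779296875, 259.29998779296875], [353.6000061035156, 261.0]]
zmax [39.92563047 44.27274932 46.85023449] xy range [[487.8, -106.4, -0.6], [546.4, -81.2, 39.9], [607.1, -59.3, 46.9]]
center on z=22/44 [548.54702697 -83.22030532  22.        ] [546.48534294 -80.37772986  44.        ]
side ((332.34423828125, 282.7868957519531), (22.27178955078125, 60.47787857055664), 84.80557250976562) [[301.20001220703125, 274.3999938964844], [361.5, 269.0], [363.5, 291.1000061035156], [303.20001220703125, 296.6000061035156]]
zmax [35.61889693 42.82388077 44.4108968 ] xy range [[487.5, -108.7, -1.6], [546.3, -96.9, 35.6], [607.5, -20.0, 44.4]]
center on z=22/44 [548.13040809 -81.73920314  22.        ] [ 545.74623872 -105.90153498   44.        ]
```

View pics/tc.png

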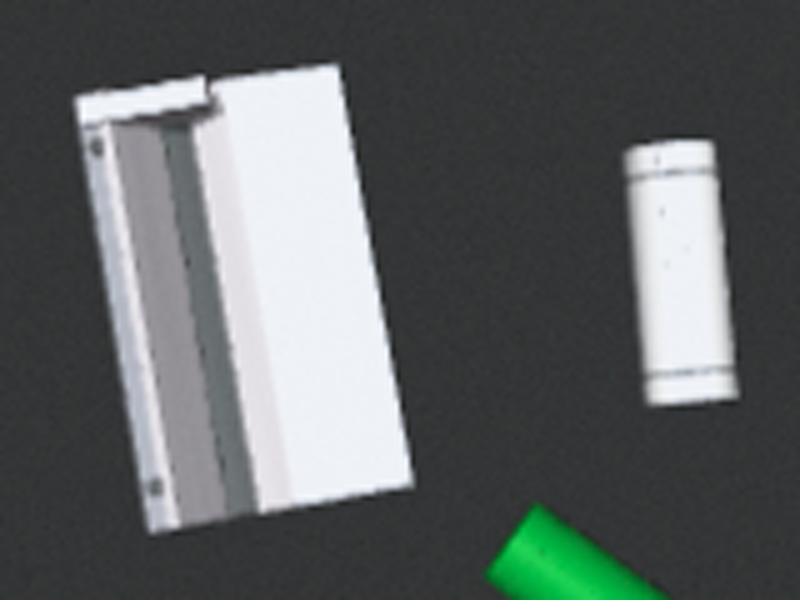

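View pics/sc.png

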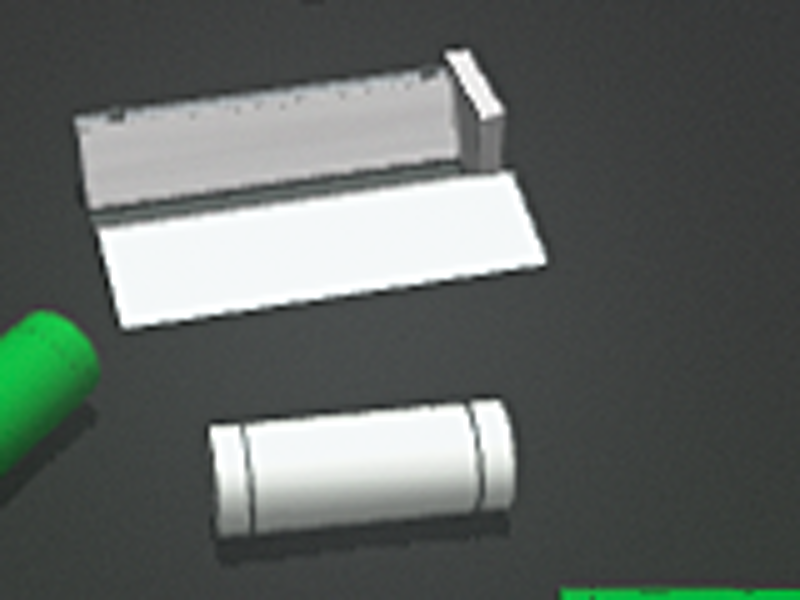

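Run:
```python
from h import *
L=lambda n:{k:v for k,v in np.load(f"{n}0.npz").items()}
s,t=L("side"),L("top")
T=lambda x,y:((x+.5)/5-.5+225,(y+.5)/5-.5+180)
S=lambda x,y:((x+.5)/5-.5+260,(y+.5)/5-.5+190)
for n,c,A,B in (("top",t,T(341,66),T(413,486)),("side",s,S(547,264),S(122,328))):
    a,b=onz(c,*A,0),onz(c,*B,0);d=a-b;y=np.degrees(np.arctan2(d[1],d[0]));ex=d/np.linalg.norm(d);ey=np.array([-ex[1],ex[0],0])
    o=a-ex*95+ey*76;o2=b+ex*110+ey*76
    print(n,a.round(1),b.round(1),np.linalg.norm(d),y,o.round(1),o2.round(1))
# stop top edges z=46: top view corners
a,b=onz(t,*T(208,100),46),onz(t,*T(80,122),46);print("stop inner top",a,b)
a,b=onz(t,*T(205,76),46),onz(t,*T(76,97),46);print("stop outer top",a,b)
a=onz(t,*T(258,514),13-0);a2=onz(t,*T(205,110),13);print("ridge y=-20 edge",a,a2)
# two-view heights: stop top outer corner near ramp (y=-14 end)  / (y=46)
def tri(p,q):
    o1,d1=ray(t,*p);o2,d2=ray(s,*q);M=np.c_[d1,-d2];k=np.linalg.lstsq(M,o2-o1,rcond=None)[0];u,v=o1+k[0]*d1,o2+k[1]*d2;return ((u+v)/2).round(1),np.linalg.norm(u-v).round(1)
print("stop outer near top",tri(T(205,76),S(504,118)),"far",tri(T(76,97),S(467,50)))
print("stop inner near top",tri(T(208,100),S(482,122)))
# bar ends: axis points
for nm,p in (("far end",(670,143)),("near end",(692,402))): print(nm,onz(t,*T(*p),40))
for nm,p in (("far",(508,455)),("near",(215,480))): print("side",nm,onz(s,*S(*p),22))
m=[]
# bar axis from depth: top cam
for n,c,(x0,y0,x1,y1) in (("top",t,(340,200,380,268)),("side",s,(295,265,370,300))):
    P=np.array([dep(c,x,y) for x in range(x0,x1) for y in range(y0,y1)]);P=P[(P[:,2]>8)&(P[:,2]<50)]
    from scipy.optimize import least_squares
    def f(p):
        d=np.array([np.cos(p[1]),np.sin(p[1])]);n_=np.array([-d[1],d[0]]);e=P[:,:2]@n_-p[0];return np.hypot(e,P[:,2]-p[2])-22
    r=least_squares(f,[-81,-.08,22],loss="soft_l1");d=np.array([np.cos(r.x[1]),np.sin(r.x[1])]);n_=np.array([-d[1],d[0]]);l=P[:,:2]@d
    lo,hi=np.percentile(l,[1,99]);print(n,"axis yaw",np.degrees(r.x[1]),"z",r.x[2],"ends",lo,hi,"centre",(d*(lo+hi)/2+n_*r.x[0]).round(1))
    # look-alikes etc heights
```

```text
top [649.8  77.9   0. ] [447.4  42.3   0. ] 205.5295526253254 9.96940963709012 [543.1 136.3   0. ] [542.6 136.2   0. ]
side [649.3  79.1   0. ] [447.6  42.3   0. ] 204.99469896569212 10.3355805364383 [542.2 136.8   0. ] [542.2 136.8   0. ]
stop inner top [624.90519674 137.95143057  46.        ] [614.27873805 196.64121092  46.        ]
stop outer top [636.10863888 139.46676992  46.        ] [625.90980289 198.67417631  46.        ]
ridge y=-20 edge [434.23107927 115.13346886  13.        ] [625.72683136 142.14615034  13.        ]
stop outer near top (array([635.5, 139.7,  44. ]), np.float64(2.0)) far (array([624.6, 198.6,  46.9]), np.float64(2.4))
stop inner near top (array([624.5, 138.2,  43. ]), np.float64(1.8))
far end [607.15486048 -76.64317133  40.        ]
near end [486.43335071 -86.10863112  40.        ]
side far [608.10796755 -78.65349631  22.        ]
side near [486.98138546 -86.67798843  22.        ]
top axis yaw 4.8735354299551155 z 21.375939975700007 ends 479.70653039999354 597.7760625351519 centre [547.9 -83.9]
side axis yaw 4.150063082413582 z 48.290882816385825 ends 478.585836298343 597.8036702777174 centre [ 547.6 -110.8]
```

```bash
cat >> h.py <<'E'
YAW=np.radians(10.1);O=np.array([542.5,136.5,0]);C=R.from_euler('z',YAW).as_matrix()
def w2c(p): return C.T@(np.array(p,float)-O)
def c2w(p): return C@np.array(p,float)+O
def st():
    o=arm.get_obs();M=R.from_quat(o["ee_rot"]).as_matrix()
    print("t",round(o["time"],2),"tcp",o["tool_pos"].round(1),"cr",w2c(o["tool_pos"]).round(1),"F",o["wrist_force"].round(1),"open",round(o["opening"],1))
    print("x",M[:,0].round(3),"y",M[:,1].round(3),"z",M[:,2].round(3),"yaw y",np.degrees(np.arctan2(M[1,1],M[0,1])).round(2),"q",o["joint_positions"].round(2));return o,M
def go(P,yawy):
    "tool-axis shift + turn about tool x (deg) to reach world P with tool y at yaw yawy"
    o,M=st();d=M.T@(np.array(P)-o["tool_pos"]);print("shift tool",d.round(1),"n rows",np.linalg.norm(d)/41.7)
    c=np.degrees(np.arctan2(M[1,1],M[0,1]));print("yaw change",(yawy-c+90)%180-90," (turn about tool x = minus that when x down)")
E
python3 - <<'E'
from h import *
go([548-.078*-50,-83-50,150],4.7)
E
```

```text
t 0.1 tcp [ 171.8 -522.3  249.7] cr [-480.5 -583.6  249.7] F [-0.1  0.3  0.4] open 85.3
x [-0.     0.001 -1.   ] y [ 0.312 -0.95  -0.001] z [-0.95  -0.312 -0.   ] yaw y -71.8 q [-1.32  0.3   1.52  0.    1.32 -0.07]
shift tool [ 100.1 -250.9 -482.7] n rows 13.264630651318324
yaw change 76.49514451044391  (turn about tool x = minus that when x down)
```

Call:
carry_out(plan=[[[0,-18,-34.5,0,0,0,1],[0,-18,-34.5,0,0,0,1],[0,-18,-34.5,0,0,0,1],[0,-18,-34.5,0,0,0,1],[0,-18,-34.5,0,0,0,1],[0,-18,-34.5,0,0,0,1],[0,-18,-34.5,0,0,0,1],[0,-18,-34.5,0,0,0,1],[0,-18,-34.5,0,0,0,1],[0,-18,-34.5,0,0,0,1],[0,-18,-34.5,0,0,0,1],[0,-18,-34.5,0,0,0,1]]])

```text
time: 1.1
tool_pos: [498.6, -186.1, 250.1]
ee_rot: [-0.698, -0.112, 0.698, -0.112]
wrist_force: [0.3, -0.8, -0.4]
opening: 85.5
```

Call:
carry_out(plan=[[[8,0,0,-0.121,0,0,1],[8,0,0,-0.121,0,0,1],[8,0,0,-0.121,0,0,1],[8,0,0,-0.121,0,0,1],[8,0,0,-0.121,0,0,1],[8,0,0,-0.121,0,0,1],[8,0,0,-0.121,0,0,1],[8,0,0,-0.121,0,0,1],[8,0,0,-0.121,0,0,1],[8,0,0,-0.121,0,0,1],[8,0,0,-0.121,0,0,1],[0,0,0,0,0,0,1]]])

```text
time: 2.1
tool_pos: [497.0, -187.6, 160.6]
ee_rot: [0.478, 0.522, -0.479, 0.52]
wrist_force: [0.2, -0.0, -0.3]
opening: 85.5
```

Run:
```python
from h import *
go([548-.078*-65,-83-55,45],4.7)
for n in ("side","top"):
    c=arm.read_camera(n);cv2.imwrite(f"pics/{n}1.png",c["color"])
    np.savez(f"{n}1.npz",**c)
```

```text
t 2.1 tcp [ 497.  -187.6  160.6] cr [-101.7 -311.1  160.6] F [ 0.2 -0.  -0.3] open 85.5
x [-0.003  0.001 -1.   ] y [ 0.996  0.084 -0.002] z [ 0.084 -0.996 -0.001] yaw y 4.81 q [-0.43  0.35  1.67  0.    1.12 -0.51]
shift tool [115.5  60.4 -44.6] n rows 3.3028447659060514
yaw change -0.10882440331744192  (turn about tool x = minus that when x down)
```

View pics/side1.png

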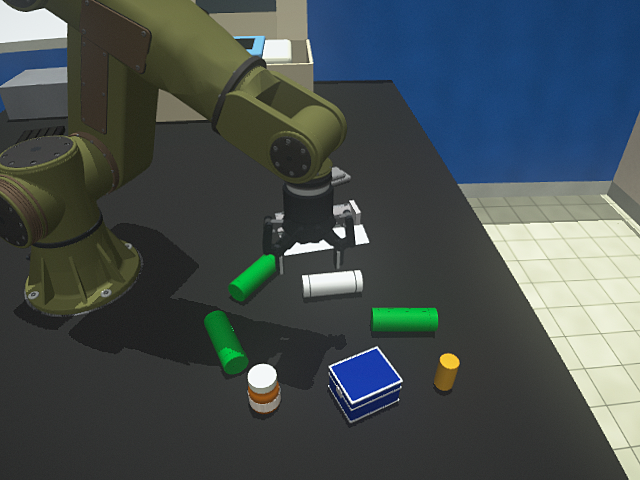

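The side view shows the gripper wide open with its tips near (281,272) and (338,265). It hangs in front of the scene, and the bar is still at (332,284). I'll measure the tip height from depth.

Run:
```python
from h import *
c={k:v for k,v in np.load("side1.npz").items()}
P=[]
for u in range(255,365):
    for v in range(200,290):
        p=dep(c,u,v); P.append(np.r_[p,u,v])
P=np.array(P);P=P[(P[:,2]>90)&(P[:,2]<200)&(P[:,1]<-120)&(P[:,1]>-260)]
for lo in range(100,200,8):
    q=P[(P[:,2]>=lo)&(P[:,2]<lo+8)]
    if len(q): print(lo,len(q),q.min(0).round(),q.max(0).round())
```

```text
148 3 [ 449. -202.  154.  280.  266.] [ 543. -185.  156.  336.  274.]
156 41 [ 445. -205.  156.  277.  259.] [ 553. -177.  164.  342.  274.]
164 75 [ 442. -205.  164.  275.  255.] [ 553. -173.  172.  342.  271.]
172 70 [ 442. -205.  172.  275.  254.] [ 554. -176.  180.  343.  267.]
180 72 [ 443. -205.  180.  275.  250.] [ 554. -182.  188.  343.  263.]
188 51 [ 440. -207.  188.  273.  248.] [ 558. -182.  196.  346.  259.]
196 45 [ 428. -208.  196.  265.  246.] [ 561. -189.  200.  348.  257.]
```

Call:
carry_out(plan=[[[27,14.8,-10.7,0,0,0,1],[27,14.8,-10.7,0,0,0,1],[27,14.8,-10.7,0,0,0,1],[27,14.9,-10.6,0,0,0,1],[8.6,0,0,0,0,0,1],[8.6,0,0,0,0,0,1],[8.6,0,0,0,0,0,1],[8.6,0,0,0,0,0,1],[0,0,0,0,0,0,1]]])

```text
time: 2.95
tool_pos: [552.8, -141.1, 19.1]
ee_rot: [0.48, 0.519, -0.481, 0.518]
wrist_force: [-0.4, 0.3, -0.4]
opening: 85.3
```

Run:
```python
from h import *
st()
ims=[]
for n,(x0,y0) in (("side",(240,180)),("top",(250,160))):
    c=arm.read_camera(n);ims.append(cv2.resize(c["color"][y0:y0+150,x0:x0+160],None,fx=2.5,fy=2.5)); np.savez(f"{n}2.npz",**c)
cv2.imwrite("pics/b2.png",np.hstack(ims))
```

```text
t 2.95 tcp [ 552.8 -141.1   19.1] cr [ -38.6 -275.1   19.1] F [-0.4  0.3 -0.4] open 85.3
x [-0.001  0.    -1.   ] y [ 0.997  0.076 -0.001] z [ 0.076 -0.997 -0.   ] yaw y 4.37 q [-0.31  0.64  1.63  0.    0.88 -0.39]
```

View pics/b2.png

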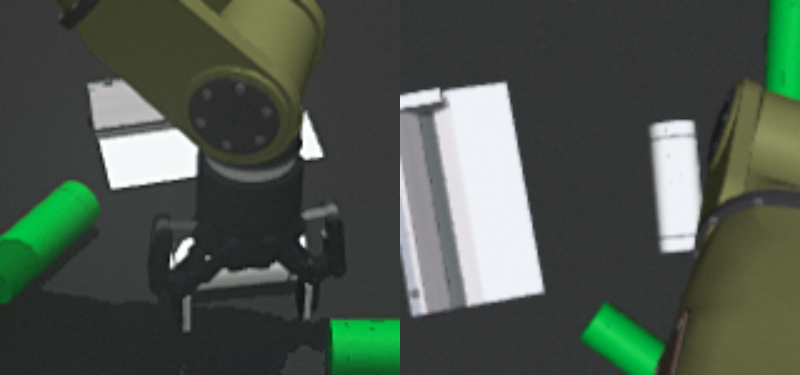

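The left half of the picture shows the fingers straddling the near side of the bar. The right half shows the bar still in place and the green ones clear. I'll start the slow roll.

Call:
carry_out(plan=[[[0,0,-2.5,0,0,0,1],[0,0,-2.5,0,0,0,1],[0,0,-2.5,0,0,0,1],[0,0,-2.5,0,0,0,1],[0,0,-2.5,0,0,0,1],[0,0,-2.5,0,0,0,1],[0,0,-2.5,0,0,0,1],[0,0,-2.5,0,0,0,1],[0,0,-2.5,0,0,0,1],[0,0,-2.5,0,0,0,1],[0,0,-2.5,0,0,0,1],[0,0,-2.5,0,0,0,1]]])

```text
time: 4.05
tool_pos: [551.1, -110.6, 19.9]
ee_rot: [0.48, 0.519, -0.48, 0.519]
wrist_force: [0.8, -0.3, -1.3]
opening: 85.7
```

```bash
cat >> h.py <<'E'
def bar(n="x",z=22):
    "bar in top view: white region, mask away from cradle; return rect centre in world/cradle"
    c=arm.read_camera("top");g=c["color"]
    cv2.imwrite(f"pics/top{n}.png",cv2.resize(g[160:310,225:425],None,fx=4,fy=4));np.savez(f"top{n}.npz",**c)
    m=((g.min(2)>110)&(np.ptp(g,2)<45)).astype(np.uint8);m[:,:200]=0;m[:190]=0;m[300:]=0;m[:,400:]=0
    for k in cv2.findContours(m,cv2.RETR_EXTERNAL,cv2.CHAIN_APPROX_NONE)[0]:
        a=cv2.contourArea(k)
        if a>150:
            r=cv2.minAreaRect(k);b=cv2.boxPoints(r);o=np.argsort(b[:,1]);
            if r[1][0]*r[1][1]>2500: continue
            A,B=b[o[:2]].mean(0),b[o[2:]].mean(0);wa,wb=onz(c,*A,z),onz(c,*B,z)
            d=wa-wb;print("blob",a,np.round(r[0],1),np.round(r[1],1),"world",((wa+wb)/2).round(1),"cr",w2c((wa+wb)/2).round(1),"len",np.linalg.norm(d).round(1),"yaw",np.degrees(np.arctan2(d[1],d[0])).round(2))
E
python3 - <<'E'
from h import *
st();bar("3")
E
```

```text
t 4.05 tcp [ 551.1 -110.6   19.9] cr [ -34.9 -244.8   19.9] F [ 0.8 -0.3 -1.3] open 85.7
x [ 0. -0. -1.] y [0.997 0.078 0.   ] z [ 0.078 -0.997  0.   ] yaw y 4.47 q [-0.26  0.62  1.66  0.    0.87 -0.34]
blob 272.0 [354.5 231. ] [46. 11.] world [555.7 -68.8  22. ] cr [ -23.  -204.5   22. ] len 109.2 yaw -0.31
```

View pics/top3.png

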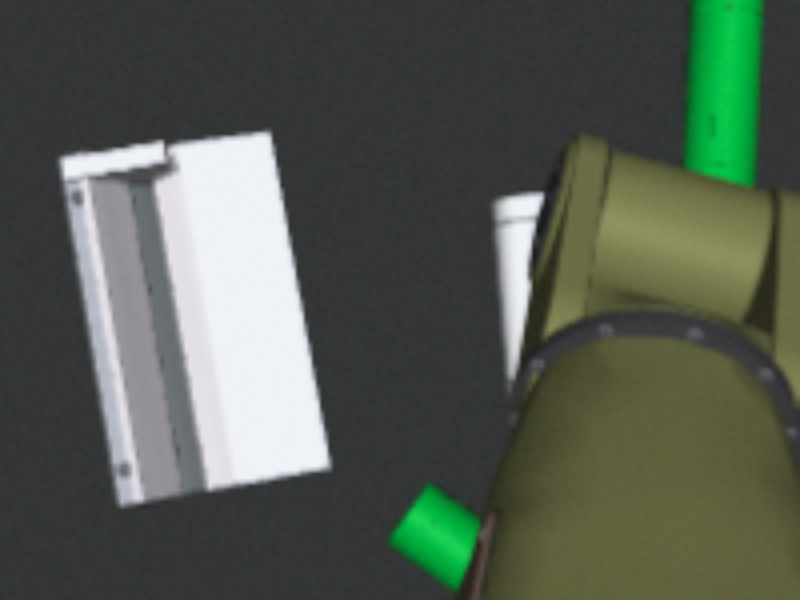

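Call:
carry_out(plan=[[[0,0,-2.5,-0.004,0,0,1],[0,0,-2.5,-0.004,0,0,1],[0,0,-2.5,-0.004,0,0,1],[0,0,-2.5,-0.004,0,0,1],[0,0,-2.5,-0.004,0,0,1],[0,0,-2.5,-0.004,0,0,1],[0,0,-2.5,-0.004,0,0,1],[0,0,-2.5,-0.004,0,0,1],[0,0,-2.5,-0.004,0,0,1],[0,0,-2.5,-0.004,0,0,1],[0,0,-2.5,-0.004,0,0,1],[0,0,-2.5,-0.004,0,0,1]]])

```text
time: 5.1
tool_pos: [548.1, -80.7, 19.9]
ee_rot: [0.467, 0.531, -0.467, 0.531]
wrist_force: [-0.8, -0.1, 0.2]
opening: 85.1
```

```bash
cat >> h.py <<'E'
def both(n):
    ims=[]
    for k,(x0,y0) in (("side",(240,180)),("top",(230,170))):
        c=arm.read_camera(k);ims.append(cv2.resize(c["color"][y0:y0+130,x0:x0+160],None,fx=2.5,fy=2.5,interpolation=cv2.INTER_CUBIC)); np.savez(f"{k}{n}.npz",**c)
    cv2.imwrite(f"pics/b{n}.png",np.hstack(ims))
def T2(x,y): return (x-400)/2.5+230,y/2.5+170
def S2(x,y): return x/2.5+240,y/2.5+180
E
python3 - <<'E'
from h import *
st();both("4")
E
```

```text
t 5.1 tcp [548.1 -80.7  19.9] cr [ -32.6 -214.8   19.9] F [-0.8 -0.1  0.2] open 85.1
x [ 0. -0. -1.] y [0.992 0.126 0.   ] z [ 0.126 -0.992  0.   ] yaw y 7.24 q [-0.21  0.61  1.68  0.    0.86 -0.34]
```

View pics/b4.png

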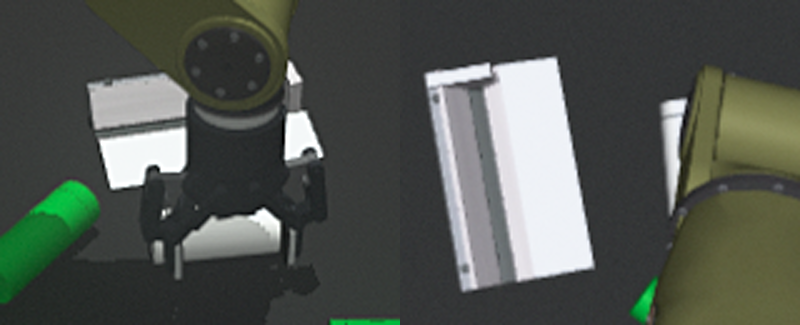

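Call:
carry_out(plan=[[[0,0,-2.5,-0.004,0,0,1],[0,0,-2.5,-0.004,0,0,1],[0,0,-2.5,-0.004,0,0,1],[0,0,-2.5,-0.004,0,0,1],[0,0,-2.5,-0.004,0,0,1],[0,0,-2.5,-0.004,0,0,1],[0,0,-2.5,-0.004,0,0,1],[0,0,-2.5,-0.004,0,0,1],[0,0,-2.5,-0.004,0,0,1],[0,0,-2.5,-0.004,0,0,1],[0,0,-2.5,-0.004,0,0,1],[0,0,-2.5,-0.004,0,0,1]]])

```text
time: 6.2
tool_pos: [543.6, -51.1, 19.9]
ee_rot: [0.455, 0.542, -0.455, 0.542]
wrist_force: [-0.4, -0.9, -0.1]
opening: 85.4
```

Call:
carry_out(plan=[[[0,0,-2.5,0,0,0,1],[0,0,-2.5,0,0,0,1],[0,0,-2.5,0,0,0,1],[0,0,-2.5,0,0,0,1],[0,0,-2.5,0,0,0,1],[0,0,-2.5,0,0,0,1],[0,0,-2.5,0,0,0,1],[0,0,-2.5,0,0,0,1],[0,0,-2.5,0,0,0,1],[0,0,-2.5,0,0,0,1],[0,0,-2.5,0,0,0,1],[0,0,-2.5,0,0,0,1]]])

```text
time: 7.2
tool_pos: [538.4, -21.5, 19.9]
ee_rot: [0.455, 0.542, -0.455, 0.542]
wrist_force: [0.4, -0.1, 0.9]
opening: 85.5
```

Run:
```python
from h import *
st();both("5")
```

```text
t 7.2 tcp [538.4 -21.5  19.9] cr [ -31.7 -154.8   19.9] F [ 0.4 -0.1  0.9] open 85.5
x [-0.  0. -1.] y [ 0.985  0.173 -0.   ] z [ 0.173 -0.985 -0.   ] yaw y 9.97 q [-0.11  0.58  1.72  0.    0.84 -0.28]
```

View pics/b5.png

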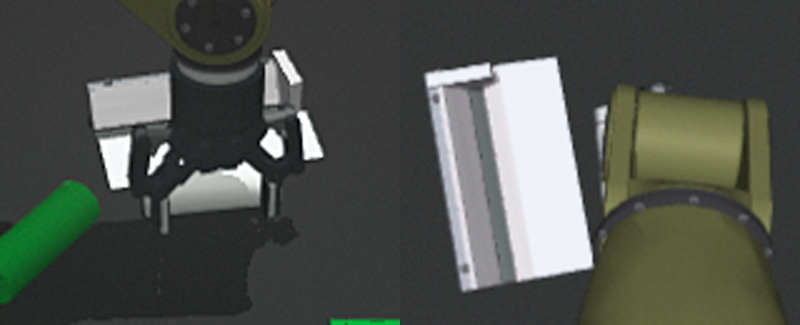

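Run:
```python
from h import *
c={k:v for k,v in np.load("top5.npz").items()}
P=[]
for u in range(300,325):
    for v in range(205,255):
        p=dep(c,u,v)
        if 8<p[2]<60: P.append(np.r_[w2c(p),u,v])
P=np.array(P);print(len(P),P.min(0).round(1),P.max(0).round(1))
for v in range(206,250,3):
    q=P[P[:,4]==v]; 
    if len(q):print(v,q[:,:3].round(1).tolist()[:5])
```

```text
78 [ -52.2 -112.5    8.3  308.   212. ] [ 37.  -91.9  42.7 312.  251. ]
212 [[37.0, -110.4, 35.0], [36.0, -112.5, 39.0]]
215 [[32.1, -102.5, 27.9], [31.1, -104.7, 32.8], [30.4, -106.9, 35.1], [30.2, -109.2, 33.8], [28.9, -111.3, 40.3]]
218 [[26.6, -101.7, 16.0], [24.5, -103.6, 29.8], [23.3, -105.6, 36.3], [22.1, -107.7, 42.4]]
221 [[17.6, -102.4, 29.5], [16.5, -104.5, 35.3], [16.2, -106.8, 34.3]]
224 [[11.0, -101.2, 26.0], [10.0, -103.4, 30.9]]
227 [[4.5, -100.2, 21.4], [2.9, -102.1, 33.1]]
230 [[-3.8, -101.0, 30.0]]
233 [[-10.6, -99.8, 29.4]]
236 [[-17.5, -98.6, 28.2]]
239 [[-24.1, -97.5, 24.6]]
242 [[-31.9, -98.4, 30.1]]
245 [[-38.5, -97.4, 25.8]]
248 [[-43.6, -91.9, 8.3], [-45.5, -96.1, 26.9]]
```

Call:
carry_out(plan=[[[0,0,-2.5,0,0,0,1],[0,0,-2.5,0,0,0,1],[0,0,-2.5,0,0,0,1],[0,0,-2.5,0,0,0,1],[0,0,-2.5,0,0,0,1],[0,0,-2.5,0,0,0,1],[0,0,-2.5,0,0,0,1],[0,0,-2.5,0,0,0,1],[0,0,-2.5,0,0,0,1],[0,0,-2.5,0,0,0,1],[0,0,-2.5,0,0,0,1],[0,0,-2.5,0,0,0,1]]])

```text
time: 8.3
tool_pos: [533.2, 8.1, 19.9]
ee_rot: [0.455, 0.542, -0.455, 0.542]
wrist_force: [-0.9, 0.6, -0.1]
opening: 85.5
```

Call:
carry_out(plan=[[[0,0,-2.5,0,0,0,1],[0,0,-2.5,0,0,0,1],[0,0,-2.5,0,0,0,1],[0,0,-2.5,0,0,0,1],[-0.6,0,-2.5,0,0,0,1],[-0.6,0,-2.5,0,0,0,1],[-0.6,0,-2.5,0,0,0,1],[-0.6,0,-2.5,0,0,0,1],[-0.6,0,-2.5,0,0,0,1],[-0.6,0,-2.5,0,0,0,1]]])

```text
time: 9.13
tool_pos: [529.0, 32.5, 23.7]
ee_rot: [0.455, 0.541, -0.455, 0.542]
wrist_force: [-0.3, -3.0, 2.6]
opening: 85.9
```

Run:
```python
from h import *
st();both("6")
for k in ("top","side"):
    c={q:v for q,v in np.load(k+"6.npz").items()}
    P=[]
    for u in range(270,360):
        for v in range(200,270):
            p=dep(c,u,v);q=w2c(p)
            if -100<q[1]<0 and -110<q[0]<70 and q[2]>max(0,(q[1]+76)*.25)+8 and q[2]<58: P.append(np.r_[q,u,v])
    P=np.array(P);print(k,len(P))
    for x in range(-100,60,15):
        q=P[(P[:,0]>=x)&(P[:,0]<x+15)]
        if len(q):print(x,len(q),"ymin/max",q[:,1].min().round(1),q[:,1].max().round(1),"z99",np.percentile(q[:,2],95).round(1))
```

```text
t 9.13 tcp [529.   32.5  23.7] cr [ -31.5 -100.    23.7] F [-0.3 -3.   2.6] open 85.9
x [ 0. -0. -1.] y [0.985 0.173 0.   ] z [ 0.173 -0.985  0.   ] yaw y 9.97 q [-0.01  0.56  1.75 -0.    0.83 -0.18]
top 24
-40 4 ymin/max -56.1 -54.9 z99 44.0
-10 5 ymin/max -62.4 -60.8 z99 45.5
5 7 ymin/max -65.1 -62.8 z99 47.2
20 6 ymin/max -67.5 -65.5 z99 46.7
35 2 ymin/max -68.3 -67.9 z99 46.0
side 628
-100 3 ymin/max -99.8 -98.2 z99 43.3
-85 7 ymin/max -90.7 -62.9 z99 31.4
-70 82 ymin/max -93.1 -77.4 z99 42.2
-55 107 ymin/max -95.3 -61.2 z99 45.3
-40 113 ymin/max -93.1 -67.9 z99 44.7
-25 109 ymin/max -92.1 -65.9 z99 46.1
-10 118 ymin/max -93.2 -56.4 z99 44.7
5 65 ymin/max -98.7 -58.7 z99 46.8
20 19 ymin/max -93.4 -84.8 z99 36.0
35 5 ymin/max -90.4 -85.1 z99 35.5
```

View pics/b6.png

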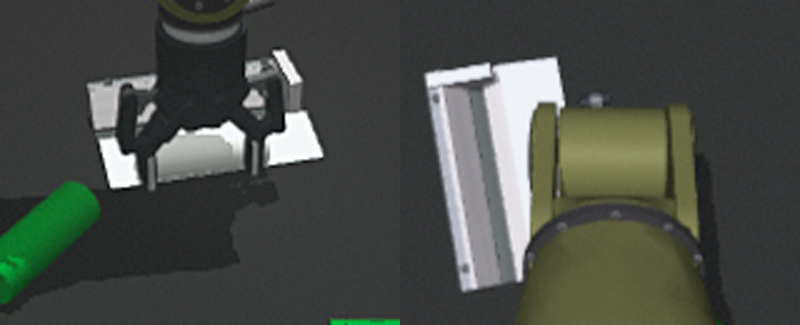

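Call:
carry_out(plan=[[[-0.6,0,-2.5,0,0,0,1],[-0.6,0,-2.5,0,0,0,1],[-0.6,0,-2.5,0,0,0,1],[-0.6,0,-2.5,0,0,0,1],[-0.6,0,-2.5,0,0,0,1],[-0.6,0,-2.5,0,0,0,1],[-0.6,0,-2.5,0,0,0,1],[-0.6,0,-2.5,0,0,0,1],[-0.6,0,-2.5,0,0,0,1],[-0.6,0,-2.5,0,0,0,1],[-0.6,0,-2.5,0,0,0,1],[-0.6,0,-2.5,0,0,0,1]]])

```text
time: 10.23
tool_pos: [523.7, 62.2, 30.7]
ee_rot: [0.455, 0.542, -0.455, 0.542]
wrist_force: [0.7, -3.7, 2.2]
opening: 85.3
```

Run:
```python
from h import *
st();both("7")
```

```text
t 10.23 tcp [523.7  62.2  30.7] cr [-31.5 -69.8  30.7] F [ 0.7 -3.7  2.2] open 85.3
x [-0. -0. -1.] y [ 0.985  0.173 -0.   ] z [ 0.173 -0.985 -0.   ] yaw y 9.97 q [ 0.05  0.54  1.76  0.    0.84 -0.13]
```

View pics/b7.png

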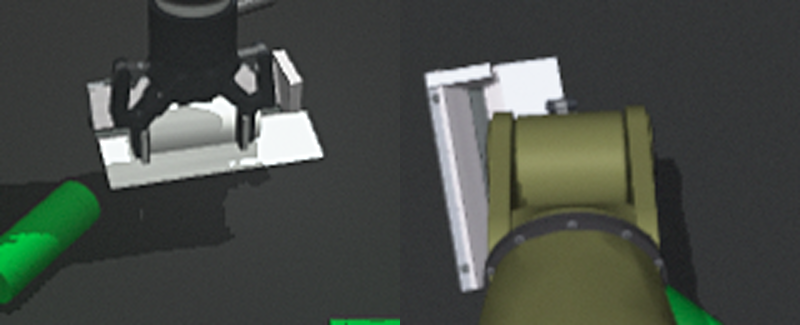

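The bar is halfway up the ramp, aligned with and held by both fingers. I'll take it over the ridge, slower near the top.

Call:
carry_out(plan=[[[-0.6,0,-2.5,0,0,0,1],[-0.6,0,-2.5,0,0,0,1],[-0.6,0,-2.5,0,0,0,1],[-0.6,0,-2,0,0,0,1],[-0.5,0,-2,0,0,0,1],[-0.3,0,-2,0,0,0,1],[0,0,-1.5,0,0,0,1],[0,0,-1.5,0,0,0,1],[0,0,-1.5,0,0,0,1],[0,0,-1.5,0,0,0,1],[0,0,-1.5,0,0,0,1],[0,0,-1.5,0,0,0,1]]])

```text
time: 11.33
tool_pos: [519.8, 84.3, 33.8]
ee_rot: [0.455, 0.542, -0.455, 0.542]
wrist_force: [0.0, -0.3, 0.2]
opening: 85.3
```

Run:
```python
from h import *
st();both("8")
```

```text
t 11.33 tcp [519.8  84.3  33.8] cr [-31.5 -47.4  33.8] F [ 0.  -0.3  0.2] open 85.3
x [-0.  0. -1.] y [ 0.985  0.173 -0.   ] z [ 0.173 -0.985 -0.   ] yaw y 9.97 q [ 0.09  0.54  1.76  0.    0.85 -0.08]
```

View pics/b8.png

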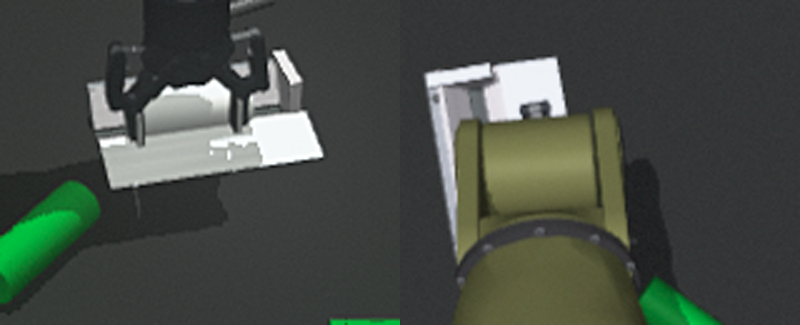

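Call:
carry_out(plan=[[[0,0,-1.5,0,0,0,1],[0,0,-1.5,0,0,0,1],[0,0,-1.5,0,0,0,1],[0,0,-1.5,0,0,0,1],[0,0,-1.5,0,0,0,1],[0,0,-1.2,0,0,0,1],[0,0,0,0,0,0,1],[0,0,0,0,0,0,1]]])

```text
time: 12.1
tool_pos: [518.3, 92.8, 33.9]
ee_rot: [0.455, 0.542, -0.455, 0.542]
wrist_force: [-0.1, 0.7, -0.2]
opening: 85.3
```

Run:
```python
from h import *
st();both("9")
c={q:v for q,v in np.load("side9.npz").items()}
P=[]
for u in range(275,350):
    for v in range(195,250):
        q=w2c(dep(c,u,v))
        if -60<q[1]<40 and -110<q[0]<78 and q[2]>20: P.append(np.r_[q,u,v])
P=np.array(P)
for x in range(-100,70,15):
    q=P[(P[:,0]>=x)&(P[:,0]<x+15)]
    for z in (28,36,44):
        k=q[(q[:,2]>z)&(q[:,2]<z+8)]
        if len(k):print(x,z,len(k),"y",np.percentile(k[:,1],[5,50,95]).round(1))
```

```text
t 12.1 tcp [518.3  92.8  33.9] cr [-31.5 -38.8  33.9] F [-0.1  0.7 -0.2] open 85.3
x [-0. -0. -1.] y [ 0.985  0.173 -0.   ] z [ 0.173 -0.985  0.   ] yaw y 9.98 q [ 0.11  0.54  1.76 -0.    0.85 -0.07]
-100 28 4 y [24.2 29.6 32.7]
-100 36 6 y [-46.1 -42.5  32.9]
-100 44 6 y [-48.4 -45.8 -43. ]
-85 28 12 y [-52.1 -48.2   1.5]
-85 36 16 y [-53.1 -49.8   3.6]
-85 44 15 y [-52.1 -49.3 -46. ]
-70 28 19 y [-23.1 -21.  -18.2]
-70 36 25 y [-18.1 -15.5  -9.2]
-70 44 10 y [-15.1 -11.2  -4.7]
-55 28 21 y [-23.1 -19.5 -16.7]
-55 36 28 y [-19.4 -15.5 -11.4]
-55 44 31 y [-12.5  -6.5   3.7]
-40 28 21 y [-20.8 -19.7  32.4]
-40 36 26 y [-20.5 -15.7  -9.9]
-40 44 39 y [-13.   -4.4  10.3]
-25 28 19 y [-22.5 -19.8 -12. ]
-25 36 33 y [-19.8 -14.7  -8.4]
-25 44 36 y [-10.6  -3.7   8.7]
-10 28 23 y [-22.2 -19.8 -17.1]
-10 36 28 y [-19.6 -15.2  -7. ]
-10 44 32 y [-13.7  -4.3  10. ]
5 28 24 y [-52.2 -20.8  32. ]
5 36 42 y [-52.8 -20.7  -7.3]
5 44 36 y [-51.8  -6.4   6.3]
20 28 3 y [-22.4 -20.9 -17.7]
20 36 8 y [-49.1 -46.5 -14.6]
20 44 4 y [-46.9 -46.5 -46. ]
35 28 3 y [-20.8 -17.3 -16. ]
35 36 8 y [32.5 34.4 39.4]
65 28 13 y [26.4 28.9 32.4]
65 36 8 y [30.9 32.  36.3]
```

View pics/b9.png

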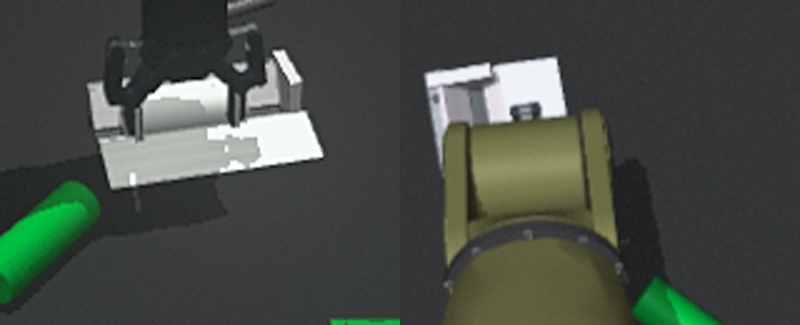

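The bar has settled in the groove: its back edge is at cradle y ≈ -22 and its top at z ≈ 49. I'll back off, raise, shut the fingers and turn them to push on the end.

Call:
carry_out(plan=[[[0,0,3,0,0,0,1],[0,0,4,0,0,0,1],[0,0,5,0,0,0,1],[-10,0,2,0,0,0,1],[-20,0,0,0,0,0,1],[-20,0,0,0,0,0,1],[-20,0,0,0,0,0,1],[-20,0,0,0,0,0,1],[0,-30,0,0,0,0,0],[0,-30,0,0,0,0,0],[0,-24,0,0,0,0,0]]])

```text
time: 13.12
tool_pos: [436.4, 63.9, 124.5]
ee_rot: [0.455, 0.541, -0.455, 0.542]
wrist_force: [-0.7, 0.1, 1.0]
opening: 51.4
```

Call:
carry_out(plan=[[[0,0,0,-0.12,0,0,0],[0,0,0,-0.12,0,0,0],[0,0,0,-0.12,0,0,0],[0,0,0,-0.12,0,0,0],[0,0,0,-0.12,0,0,0],[0,0,0,-0.12,0,0,0],[0,0,0,-0.12,0,0,0],[0,0,0,-0.12,0,0,0],[0,0,0,-0.12,0,0,0],[0,0,0,-0.12,0,0,0],[0,0,0,-0.12,0,0,0],[0,0,0,-0.12,0,0,0]]])

```text
time: 14.12
tool_pos: [438.2, 64.1, 124.6]
ee_rot: [-0.017, 0.707, 0.017, 0.707]
wrist_force: [-1.0, -0.0, -0.0]
opening: -0.1
```

Call:
carry_out(plan=[[[0,0,0,-0.12,0,0,0],[0,0,0,-0.01,0,0,0]]])

```text
time: 14.28
tool_pos: [438.2, 64.1, 124.6]
ee_rot: [-0.063, 0.704, 0.063, 0.705]
wrist_force: [-0.0, 1.0, -0.0]
opening: 0.4
```

Run:
```python
from h import *
st();both("10")
```

```text
t 14.28 tcp [438.2  64.1 124.6] cr [-115.4  -52.9  124.6] F [-0.  1. -0.] open 0.4
x [ 0.001  0.    -1.   ] y [-0.178  0.984 -0.   ] z [0.984 0.178 0.001] yaw y 100.24 q [ 0.06  0.22  1.94 -0.    0.98 -1.69]
```

View pics/b10.png

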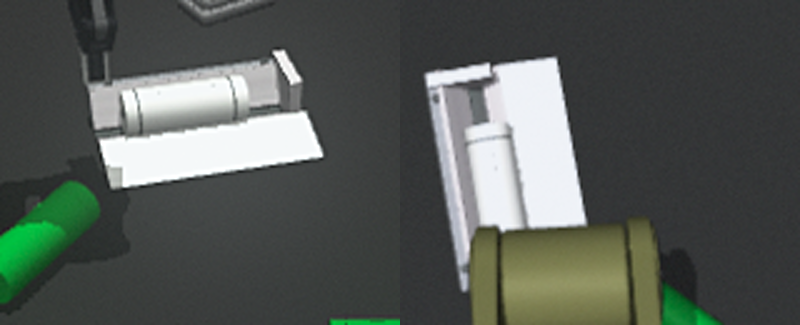

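The picture shows the bar lying in the groove parallel to it, spanning side (122..248, ~105), with a gap to the stop at (290,80).

```bash
cat >> h.py <<'E'
def barx(n):
    c={q:v for q,v in np.load(f"side{n}.npz").items()}
    P=[]
    for u in range(270,360):
        for v in range(195,245):
            q=w2c(dep(c,u,v))
            if -14<q[1]<8 and 41<q[2]<56 and -110<q[0]<79: P.append(q)
    P=np.array(P);print("n",len(P),"x range",np.percentile(P[:,0],[0,1,2,5,95,98,99,100]).round(1),"ztop",np.percentile(P[:,2],[50,90,97]).round(1))
E
python3 - <<'E'
from h import *
barx("10")
c={q:v for q,v in np.load("side10.npz").items()}
for p in ((124,88),(123,133),(247,77),(250,118),(131,88),(239,77)):print(p,w2c(onz(c,*S2(*p),45)).round(1),w2c(onz(c,*S2(*p),25)).round(1))
E
```

```text
n 324 x range [-84.4 -83.7 -82.3 -78.3  30.8  34.8  35.6  78.8] ztop [46.6 48.6 49.4]
(124, 88) [-77.9  16.8  45. ] [-73.2  46.7  25. ]
(123, 133) [-92.2 -55.8  45. ] [-88.  -28.4  25. ]
(247, 77) [42.4  7.8 45. ] [51.2 37.3 25. ]
(250, 118) [ 26.5 -60.   45. ] [ 34.7 -32.7  25. ]
(131, 88) [-71.4  15.2  45. ] [-66.5  45.   25. ]
(239, 77) [34.8  9.6 45. ] [43.3 39.2 25. ]
```

Call:
carry_out(plan=[[[0,25,0,0,0,0,0],[0,25,0,0,0,0,0],[18,0,0,0,0,0,0],[18,0,0,0,0,0,0],[18,0,0,0,0,0,0],[12,0,0,0,0,0,0],[10,0,0,0,0,0,0],[8.5,0,0,0,0,0,0],[0,0,0,0,0,0,0]]])

```text
time: 15.13
tool_pos: [429.0, 113.5, 38.3]
ee_rot: [-0.061, 0.705, 0.06, 0.704]
wrist_force: [-0.2, 0.1, -0.4]
opening: 0.0
```

Run:
```python
from h import *
st();both("11")
```

```text
t 15.13 tcp [429.  113.5  38.3] cr [-115.8   -2.8   38.3] F [-0.2  0.1 -0.4] open 0.0
x [-0.002 -0.    -1.   ] y [-0.171  0.985  0.   ] z [ 0.985  0.171 -0.002] yaw y 99.82 q [ 0.18  0.39  1.98  0.    0.77 -1.57]
```

View pics/b11.png

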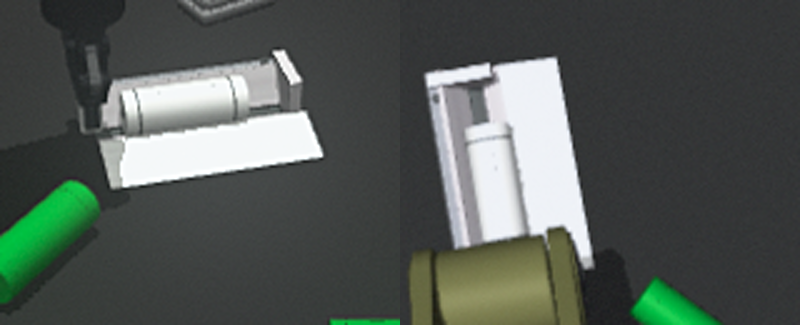

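Call:
carry_out(plan=[[[0,0,2.5,0,0,0,0],[0,0,2.5,0,0,0,0],[0,0,2.5,0,0,0,0],[0,0,2.5,0,0,0,0],[0,0,2.5,0,0,0,0],[0,0,2.5,0,0,0,0],[0,0,2.5,0,0,0,0],[0,0,2.5,0,0,0,0],[0,0,2.5,0,0,0,0],[0,0,2.5,0,0,0,0],[0,0,2.5,0,0,0,0],[0,0,2.5,0,0,0,0]]])

```text
time: 16.23
tool_pos: [459.1, 118.9, 39.3]
ee_rot: [-0.061, 0.705, 0.061, 0.704]
wrist_force: [-2.6, 0.4, 1.1]
opening: -0.1
```

Run:
```python
from h import *
st();both("12");barx("12")
```

```text
t 16.23 tcp [459.1 118.9  39.3] cr [-85.2  -2.7  39.3] F [-2.6  0.4  1.1] open -0.1
x [-0. -0. -1.] y [-0.172  0.985  0.   ] z [ 0.985  0.172 -0.   ] yaw y 99.93 q [ 0.18  0.44  1.9   0.    0.8  -1.57]
n 321 x range [-96.6 -96.4 -94.  -72.4  39.6  44.   45.2  78.6] ztop [46.7 48.9 49.7]
```

View pics/b12.png

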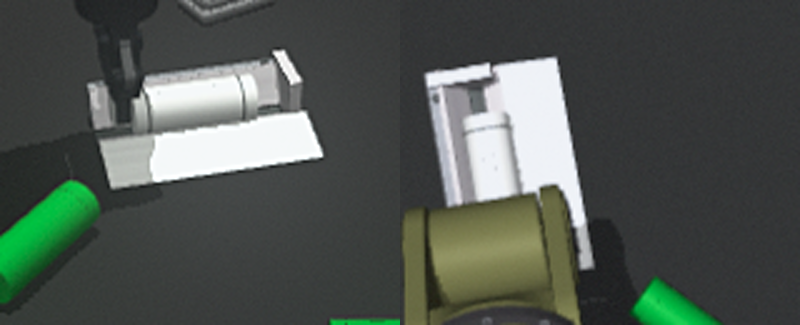

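Call:
carry_out(plan=[[[0,0,2.5,0,0,0,0],[0,0,2.5,0,0,0,0],[0,0,2.5,0,0,0,0],[0,0,2.5,0,0,0,0],[0,0,2.5,0,0,0,0],[0,0,2.5,0,0,0,0],[0,0,2.5,0,0,0,0],[0,0,2.5,0,0,0,0],[0,0,2.5,0,0,0,0],[0,0,2.5,0,0,0,0],[0,0,2,0,0,0,0],[0,0,1.5,0,0,0,0]]])

```text
time: 17.33
tool_pos: [487.3, 123.7, 39.4]
ee_rot: [-0.061, 0.704, 0.061, 0.704]
wrist_force: [-1.7, 0.4, -0.9]
opening: -0.2
```

Call:
carry_out(plan=[[[0,0,0.8,0,0,0,0],[0,0,0.8,0,0,0,0],[0,0,0.8,0,0,0,0]]])

```text
time: 17.58
tool_pos: [489.4, 124.1, 39.4]
ee_rot: [-0.061, 0.704, 0.061, 0.704]
wrist_force: [-1.9, 0.4, -0.5]
opening: 0.1
```

Run:
```python
from h import *
st();both("13");barx("13")
```

```text
t 17.58 tcp [489.4 124.1  39.4] cr [-54.4  -2.9  39.4] F [-1.9  0.4 -0.5] open 0.1
x [-0. -0. -1.] y [-0.172  0.985  0.   ] z [ 0.985  0.172 -0.   ] yaw y 99.92 q [ 0.18  0.49  1.82  0.    0.84 -1.57]
n 324 x range [-65.9 -65.6 -64.8 -43.2  69.4  73.5  75.2  78.7] ztop [46.7 48.8 49.6]
```

View pics/b13.png

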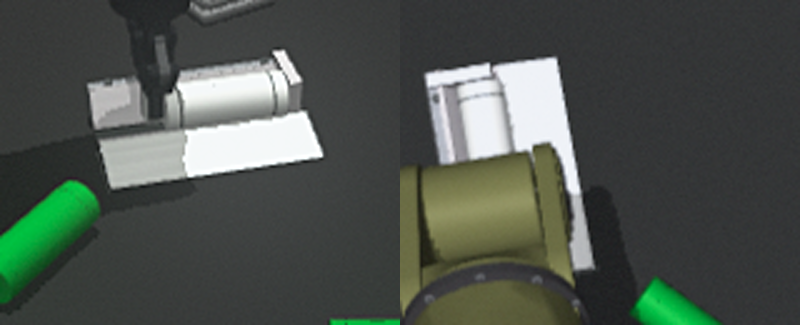

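A few mm remain, so I'll creep on until the force rises.

Call:
carry_out(plan=[[[0,0,0.7,0,0,0,0],[0,0,0.7,0,0,0,0],[0,0,0.7,0,0,0,0]]])

```text
time: 17.93
tool_pos: [491.5, 124.5, 39.4]
ee_rot: [-0.061, 0.704, 0.061, 0.704]
wrist_force: [-1.8, 0.3, 0.4]
opening: -0.1
```

Call:
carry_out(plan=[[[0,0,0.7,0,0,0,0],[0,0,0.7,0,0,0,0]]])

```text
time: 18.1
tool_pos: [492.3, 124.7, 39.3]
ee_rot: [-0.061, 0.705, 0.061, 0.704]
wrist_force: [-10.7, -1.3, 6.2]
opening: 0.2
```

Call:
carry_out(plan=[[[0,0,0,0,0,0,0],[0,0,0,0,0,0,0]]])

```text
time: 18.27
tool_pos: [492.3, 124.7, 39.2]
ee_rot: [-0.061, 0.705, 0.061, 0.704]
wrist_force: [-7.6, -0.6, 3.1]
opening: -0.1
```

Run:
```python
from h import *
st();both("14");barx("14")
```

```text
t 18.27 tcp [492.3 124.7  39.2] cr [-51.5  -2.8  39.2] F [-7.6 -0.6  3.1] open -0.1
x [-0.002 -0.    -1.   ] y [-0.172  0.985  0.   ] z [ 0.985  0.172 -0.002] yaw y 99.93 q [ 0.18  0.49  1.81  0.    0.84 -1.57]
n 317 x range [-63.1 -62.8 -62.4 -39.2  71.7  75.9  77.2  78.3] ztop [46.6 48.7 49.9]
```

View pics/b14.png

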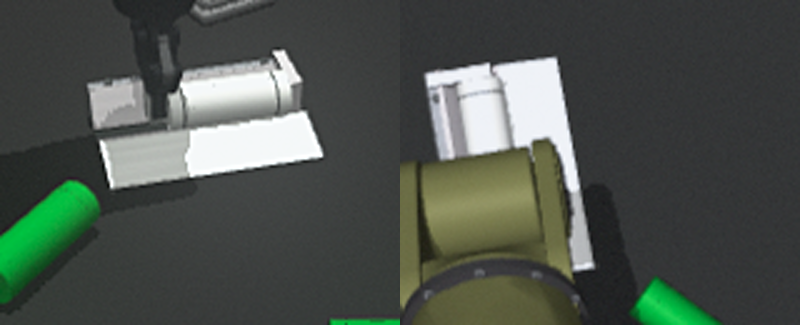

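The force stays up with no further motion, so the bar is against the stop. I'll back off, rise and move away.

Call:
carry_out(plan=[[[0,0,-1,0,0,0,0],[0,0,-2,0,0,0,0],[0,0,-3,0,0,0,0],[0,0,-6,0,0,0,0],[-15,0,-6,0,0,0,0],[-25,0,0,0,0,0,0],[-30,0,0,0,0,0,0],[-30,0,0,0,0,0,0],[0,0,-30,0,0,0,0],[0,0,-30,0,0,0,0],[0,0,-20,0,0,0,0],[0,0,0,0,0,0,0]]])

```text
time: 19.37
tool_pos: [393.2, 107.4, 139.2]
ee_rot: [-0.061, 0.705, 0.061, 0.704]
wrist_force: [-0.4, 0.1, 0.2]
opening: -0.1
```

Run:
```python
from h import *
st();both("15");barx("15")
for k in ("side","top"): cv2.imwrite(f"pics/{k}15.png",np.load(f"{k}15.npz")["color"])
c={q:v for q,v in np.load("top15.npz").items()};a={q:v for q,v in np.load("top0.npz").items()}
im=c["color"][180:300,225:325];cv2.imwrite("pics/tc15.png",cv2.resize(im,None,fx=5,fy=5,interpolation=cv2.INTER_CUBIC))
```

```text
t 19.37 tcp [393.2 107.4 139.2] cr [-152.1   -2.5  139.2] F [-0.4  0.1  0.2] open -0.1
x [-0.001 -0.    -1.   ] y [-0.173  0.985 -0.   ] z [ 0.985  0.173 -0.001] yaw y 99.94 q [ 0.18  0.12  2.02 -0.    1.   -1.57]
n 315 x range [-40.9 -40.4 -39.8 -36.2  72.2  75.5  78.1  78.8] ztop [46.6 49.  49.5]
```

View pics/tc15.png

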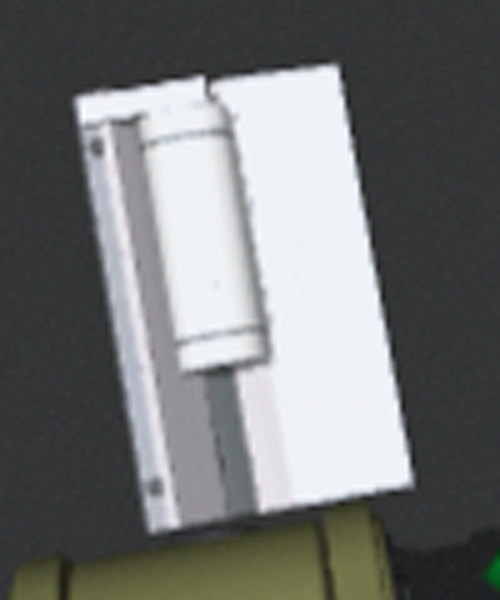

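View pics/side15.png

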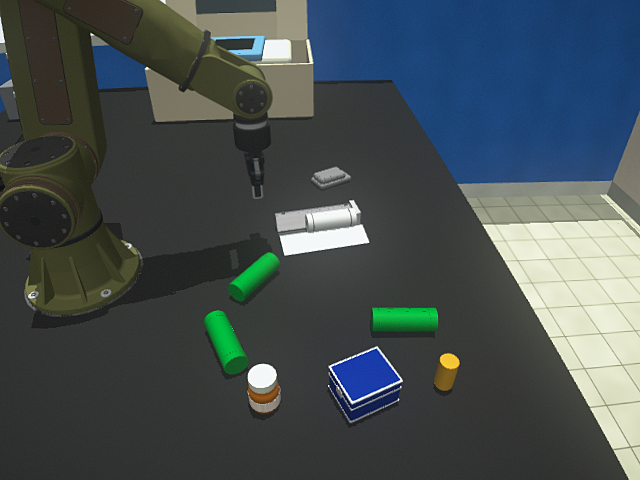

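View pics/top15.png

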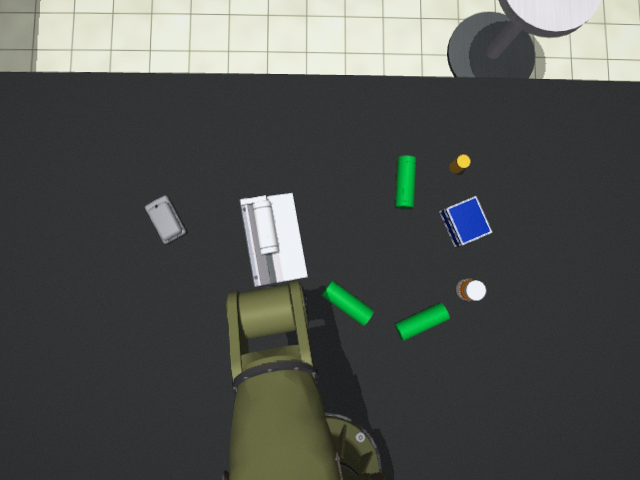

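The bar's near end is at cradle x ≈ -40, which puts its centre at x ≈ 20, the seat. The bystanders and green bars are at the same pixels as at the start, and the arm is clear.

Run:
```python
from h import *
print(arm.finish_job())
```

```text
the job is handed in; nothing more can be done
None
```

I rolled the silver bar across the bench with the two open fingertips at about 30 mm/s. I turned it about 5.5° on the way to line it up with the groove. It went up the ramp and over the ridge into the groove, and was never picked up. I then shut the fingers and pushed its end about 44 mm along the groove, until the force jumped from about 2 N to 11 N with almost no further motion. After that I backed the arm off and handed the job in at about 19.5 s.

**Last checks:**
- **Bar position:** its near end is at cradle x ≈ -40, so its centre is at x ≈ 20, which is the seat. Its top is at z ≈ 49, which matches a seated bar.
- **Arm:** the wrist force is about 0 and the arm is clear of everything.
- **Other things:** the jar, case, slug, mouse and green bars look unmoved in both views.

**Checks that failed or disagreed:**
- **Cylinder fit:** an early fit of the bar from the side camera's depth gave a wrong answer. I dropped it because the top view and the side-view rays agreed with each other.
- **Top view of the seated end:** the bar's end can't be told from the stop plate there, white on white. "Against the stop" therefore rests on the force jump and the measured near end.

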